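Feeding pause: pump off, feed, pump on

ROBOT

A 6-joint arm with a two-finger parallel gripper is mounted at the origin on the work surface. World frame = base frame: x ahead of the robot, y to its left, z up, the work surface at z = 0. Lengths are in m, angles in rad, forces in N, time in s.
With the tool pointing down it reaches from about 0.35 to 0.975 m from the base axis. Payload 4.9 kg.
Tool frame: the origin (TCP) lies on the centre line of the jaws, within the pads' length; the fingertips stand 8 mm ahead of it and the grasp point (between the pads) lies 11 mm behind it; z points along the fingers, y is the direction in which the jaws open and shut (so a half turn about z gives the same grasp; the last joint's range is limited). The gripper opens to 85 mm and grips with 20 to 120 N. Pads are 22 mm wide; open, the fingers measure 114 mm over their backs; the gripper's body (76 mm by 85 mm) begins 54 mm behind the grasp point. The pads swing forward as they close: fully open they stand 13 mm farther back than shut.
Start: joints at [-1.259, 0.053, 1.613, -0, 1.476, -0.119], TCP at [0.261, -0.568, 0.202] pointing down, gripper open.
Joint ranges: [-3.01, 3.01], [-1.01, 2.22], [0.06, 2.58], [-1.02, 4.17], [0.09, 2.62], [-3.14, 3.14]. Speed limits (rad/s): [2.57, 2.57, 3.14, 3.14, 3.14, 3.14].

INTERFACE

Orientations are given as a unit quaternion [w, x, y, z].
In Python, from plant import manip gives the robot as it stands.
- The arm moves only by the tool step_arm, never from a script. Its argument "deltas" is a list of rows, each a list of 7 numbers: the shift along the tool's x, y, z in m, then the turn, a rotation vector about the tool's x, y, z in rad, then the gripper command: -1 is fully open, 1 is shut, values between are in proportion. In form: [[dx, dy, dz, ax, ay, az, hand], ...]. A call has 1 to 20 rows; each row is the pose to reach, as a shift and turn from the pose commanded when the call began, along the tool's axes at that moment; what a row does not reach only later rows make up. A row lasts 1/10 s, in which the tool goes at most 50 mm and 8.59 degrees, less where a joint would pass 70% of its speed; a pose out of reach is approached as far as the arm can. A call with a gripper value outside its range is refused whole. The fingers move at their own pace and stop on an object; the grip force is fixed at half the most. Time passes only in rows, so rows that repeat a pose let the fingers close. It gives the time, the measured TCP pose, the force and the opening at its end, in the units of the state.
- manip.state(): the state, without advancing time (a new reading comes with each control period).
- manip.grab_frame(name): name is "scene" or "top" or "wrist"; returns the picture (384x512x3 uint8, red, green, blue); there is no depth.
- manip.get_calibration(name): a dict with "fov_y" (degrees; the focal length in pixels is half the picture's height over the tangent of half this angle, whatever the lens; pixels are square), "cx", "cy" (the principal point, pixels), "R" (3x3) and "t" (3): a world point X has camera coordinates R X + t. Camera axes: x right, y down, z forward; pixel columns grow to the right and rows downward; lengths in m; the calibration is good to about 2 mm. A picture is of the moment at which its call begins: read the wrist's pose just before it. get_calibration takes no time and is no camera call; for the wrist camera it gives the pose at the moment of the call.
- manip.job_done(): hands the job in, once; it reports no verdict.
The state is a dict: "time": time; "joint_pos": joint angles; "joint_vel": joint speeds; "joint_efforts": joint torques, N m; "tool_pos": TCP position; "tool_rot": TCP orientation; "contact_force": force on the tool from outside, world axes, zero at the start; "ft_torque": the same for the moment, N m; "gripper_width": opening from 0.0 (shut) to 1.0 (fully open).
Only numpy, scipy, OpenCV 4.12 (cv2) and the standard library are available. Lean on these libraries where they do the work, as an engineer would, in place of code of your own. Each camera call takes 0.05 s, during which the arm holds its last target.

TASK

Feed the fish with the pump paused: with your fingertips push the wide rocker switch over to off, then press the long bar key on top of the automatic feeder all the way down and let it come up again, and then push the wide rocker back to on, fully over each time. Do not press the narrow lamp switch or the feeder's small round key, and do not pick up or push away the feeder or anything else on the shelf.

Things in the scene. Friction and masses are not known exactly. Their poses are not given: they have to be found in the camera images.
- pump_box: Pump switch: white box fixed to the shelf, 84 (x) x 64 (y) x 34 mm high, with a wide grey rocker on top, 64 x 46 mm, pivoting about y at mid-box. Origin: centre of underside, z up. The rocker is a shallow V: the pressed half lies level, 38 mm above the shelf; the other slopes up to 48 mm at its end. On end: +x, far from the robot, with a thin white rib; off end: -x, near the robot, plain.
- pump_rocker (a joint): Pump rocker angle, rad: 0 = on (its +x half level, as it starts), 0.32 = off (its -x half level). No spring: it stays where it is left, pushed over by about 2 N at 24 mm from the pivot, with firm stops at both ends.
- pump_off_end (a point): Point on the upper face of the rocker's off half, mid-width, 24 mm from the pivot (the place to push for off); moves with the rocker, about 7.5 mm from raised to level (38 mm above the shelf when level).
- pump_on_end (a point): The same point on the on half (the place to push for on).
- lamp_box: Lamp switch, to be left alone: as the pump switch but narrow, box 84 x 36 mm, 34 mm high, rocker 64 x 18 mm. Origin at the centre of its underside. Fixed to the shelf.
- lamp_off_end (a point): Point on the upper face of the raised half of the narrow lamp rocker, 24 mm from its pivot; not to be moved.
- feeder: Automatic feeder, loose, about 0.6 kg: white housing 110 (x) x 70 (y) x 60 mm high, a clear round food drum on its +x end (to 105 mm from the origin, 61 mm high). Origin: centre of the housing's underside, z up. On its black top, 60 mm up, midway across, are two grey keys: the long bar key 25 mm from the origin to +x (the drum side), the small round key 30 mm to -x.
- feed_key (a joint): Travel of the long bar key, m: 0 = up, 0.006 = fully down. Spring: starts at about 1 N, 4 N fully down, comes up by itself.
- feed_key_top (a point): Centre of the top face of the long bar key (16 mm along the feeder's x, 44 mm along its y; stands 8 mm above the top panel, 68 mm above the shelf when up).
- set_key (a joint): Travel of the small round key, m: 0 = up, 0.006 = fully down; not to be pressed.
- set_key_top (a point): Centre of the top face of the small round key, 14 mm diameter, 8 mm above the panel.
- feeding_ring: Bystander: loose red plastic ring lying flat, 84 mm outside diameter, 12 mm high. Origin at the centre of its underside.
- dropper_bottle: Bystander: loose small clear bottle with white cap, 34 mm diameter, 72 mm high, standing. Origin at the centre of its underside.
- tweezer: Bystander: loose steel tweezer lying flat, about 180 mm long along its x, 24 mm wide, 8 mm high. Origin at its middle, on the shelf.
- suction_holder: Bystander: loose grey suction-cup holder, 44 mm diameter cup face down, 38 mm high. Origin at the centre of its underside.

How it is judged:
By the outcome, as a careful person would: the job done as asked, in the order asked, and still so for the second after the job is handed in, with the robot touching nothing.
It also fails if it takes over 54 s, if anything falls off the work surface, if the arm or the gripper's body presses on something with over 40 N, if the wrist force passes 120 N, or if a joint passes its speed limit or range.

## Working session

There is one attempt and no reset: what is moved stays moved. The work goes in short steps, Python scripts to look and compute and a tool call to move; the robot and the scene stay as the last step left them, time stands still between calls to the robot, and variables do not carry over. Pictures are saved under pics/ and viewed, and the job is handed in when it is done.

Besides the shell and the picture viewer there is one more tool, called after "Request:" as a command line: name --pt "numbers of a row" for each row, then --argument value for the rest. step_arm: Moves the arm, as the interface text tells. Its arguments: {"type":"object","properties":{"deltas":{"type":"array"}},"required":["deltas"]}

```bash
mkdir -p pics; python3 - <<'E'
from plant import manip
import cv2
for n in ("scene","top","wrist"):
    c=manip.get_calibration(n); im=manip.grab_frame(n)
    cv2.imwrite(f"pics/{n}0.png",im[:,:,::-1])
    print(n,c)
print(manip.state())
E
```

```text
scene {'fov_y': 50.195156096841664, 'cx': 256.65856353663094, 'cy': 195.09540027290006, 'R': array([[ 8.54097888e-01,  5.20112008e-01, -5.45665018e-04],
       [ 3.53521498e-01, -5.81301462e-01, -7.32878681e-01],
       [-3.81496198e-01,  6.25757229e-01, -6.80359127e-01]]), 't': array([-0.47182815, -0.11624269,  1.19710356])}
top {'fov_y': 54.21073709951701, 'cx': 252.93068700903825, 'cy': 186.67939533327865, 'R': array([[ 4.28402785e-03, -9.99384391e-01, -3.48207701e-02],
       [-9.92503612e-01,  3.72006126e-06, -1.22215300e-01],
       [ 1.22140193e-01,  3.50833139e-02, -9.91892602e-01]]), 't': array([0.02629717, 0.55743061, 0.90071771])}
wrist {'fov_y': 69.69512270553605, 'cx': 254.86221279680797, 'cy': 190.65830047561062, 'R': array([[ 0.41750123, -0.90867321, -0.00239173],
       [-0.86334159, -0.39749131,  0.31087289],
       [-0.28343256, -0.12772494, -0.95044849]]), 't': array([-0.62343732, -0.04127331,  0.3805076 ])}
{'time': 0.15, 'joint_pos': array([-1.25896073e+00,  5.32255015e-02,  1.61398612e+00,  2.07202507e-06,
        1.47601035e+00, -1.19011556e-01]), 'joint_vel': array([ 3.82149496e-05, -3.18592907e-03, -3.82219100e-03,  4.14433330e-04,
       -1.00863145e-03, -6.28127106e-04]), 'joint_efforts': array([ 8.82553886e-04, -3.94243526e+01, -3.70721340e+01, -1.34119946e-04,
        4.66910686e-03, -1.11847922e-05]), 'tool_pos': array([ 0.26085317, -0.56736824,  0.20122841]), 'tool_rot': array([-8.10976767e-04,  9.76885634e-01,  2.13761067e-01, -7.73949798e-05]), 'contact_force': array([-0.2109182 ,  0.01822678, -0.61085881]), 'ft_torque': array([-0.00659893, -0.01597563, -0.0263691 ]), 'gripper_width': 1.0027119037175465}
```

View pics/top0.png

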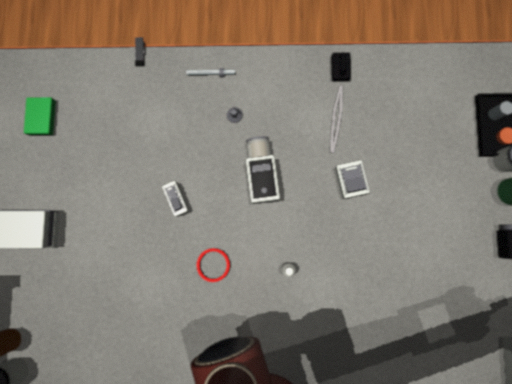

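View pics/scene0.png

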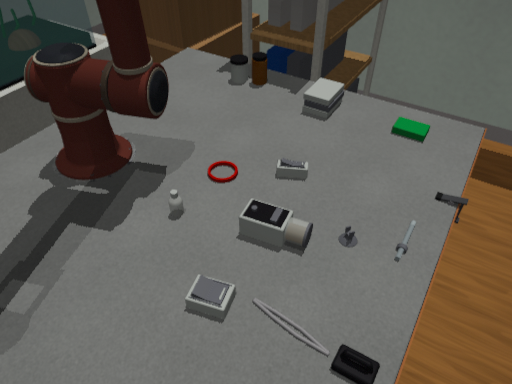

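The top view shows the pump switch at about (353,179), the feeder at (263,178) with its drum toward +x, and the lamp switch at (175,198). Next I'll zoom in and measure.

```bash
cat > h.py <<'E'
import numpy as np, cv2
def ray(c,u,v,z):
    f=192/np.tan(np.radians(c['fov_y']/2)); d=np.array([(u-c['cx'])/f,(v-c['cy'])/f,1.])
    R=np.array(c['R']);t=np.array(c['t']); o=-R.T@t; w=R.T@d
    return o+w*(z-o[2])/w[2]
def proj(c,X):
    f=192/np.tan(np.radians(c['fov_y']/2)); p=np.array(c['R'])@np.array(X)+c['t']
    return np.array([c['cx'],c['cy']])+f*p[:2]/p[2]
E
python3 - <<'E'
import cv2,numpy as np
from h import *
im=cv2.imread('pics/top0.png')
a=cv2.resize(im[130:220,230:390],None,fx=5,fy=5,interpolation=cv2.INTER_CUBIC); cv2.imwrite('pics/topc.png',a)
s=cv2.imread('pics/scene0.png')
a=cv2.resize(s[190:330,170:330],None,fx=4,fy=4,interpolation=cv2.INTER_CUBIC); cv2.imwrite('pics/scc.png',a)
from plant import manip
c=manip.get_calibration('top')
g=cv2.cvtColor(im,cv2.COLOR_BGR2GRAY)
m=((g>165)*255).astype(np.uint8)
cs,_=cv2.findContours(m,cv2.RETR_EXTERNAL,cv2.CHAIN_APPROX_NONE)
for k in cs:
    if cv2.contourArea(k)>80:
        r=cv2.minAreaRect(k); b=cv2.boxPoints(r)
        (u,v)=r[0]
        if 150<u<400 and 100<v<300:
            z=0.06 if 230<u<300 else 0.034
            P=np.array([ray(c,*q,z)[:2] for q in b]); print(r,P.round(4).tolist(),P.mean(0).round(4),[np.linalg.norm(P[i]-P[i-1]).round(4) for i in range(4)])
E
```

```text
((173.6376495361328, 197.889404296875), (33.372901916503906, 14.843179702758789), 67.16634368896484) [[0.5607, 0.2609], [0.5754, 0.2266], [0.4979, 0.1917], [0.4835, 0.2257]] [0.5294 0.2262] [np.float64(0.0849), np.float64(0.0373), np.float64(0.0849), np.float64(0.0369)]
((352.7059020996094, 178.3235321044922), (34.440059661865234, 25.951311111450195), 75.96376037597656) [[0.6125, -0.1794], [0.6283, -0.2421], [0.5445, -0.2599], [0.5289, -0.198]] [ 0.5786 -0.2198] [np.float64(0.0857), np.float64(0.0646), np.float64(0.0857), np.float64(0.0639)]
((261.0767822265625, 169.90272521972656), (61.04955291748047, 28.684526443481445), 83.2901611328125) [[0.667, 0.0509], [0.6752, -0.0192], [0.5254, -0.0361], [0.5172, 0.0326]] [0.5962 0.007 ] [np.float64(0.1509), np.float64(0.0706), np.float64(0.1507), np.float64(0.0692)]
```

View pics/topc.png

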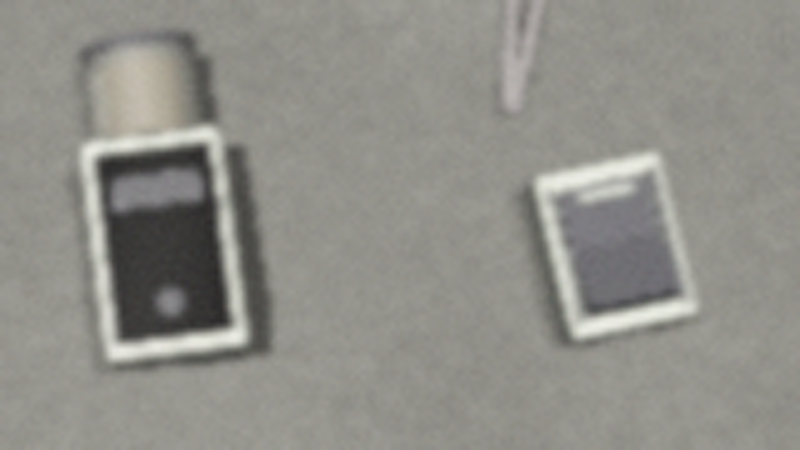

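View pics/scc.png

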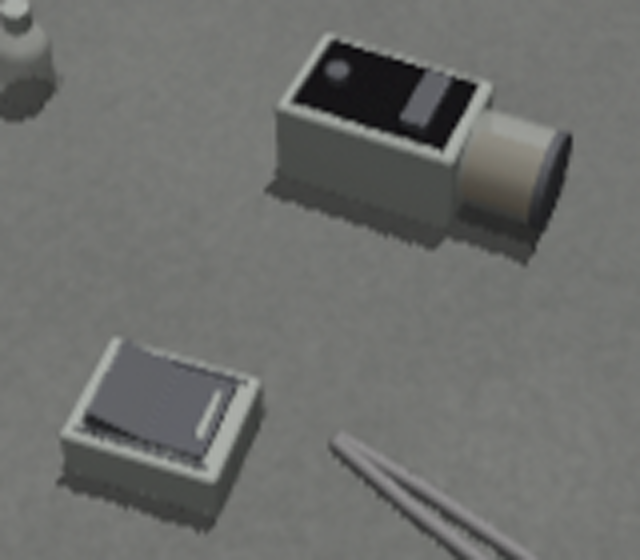

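View pics/wrist0.png

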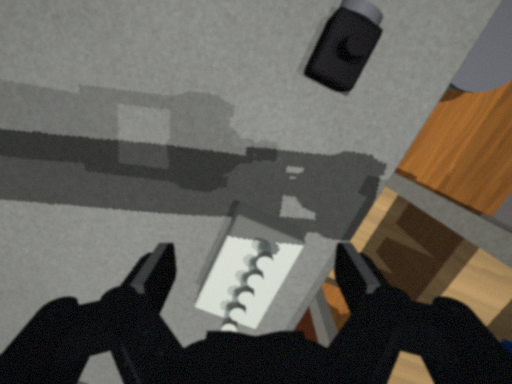

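```bash
python3 - <<'E'
from h import *
from plant import manip
c=manip.get_calibration('top');s=manip.get_calibration('scene')
k=ray(c,230+157/5+-.4,130+188/5-.4,.068); r=ray(c,230+170/5-.4,130+301/5-.4,.068)
print('key top',k,'round',r,np.linalg.norm(k-r))
k2=ray(s,170+426/4-.4,190+99/4-.4,.068); r2=ray(s,170+338/4-.4,190+70/4-.4,.068)
print('scene',k2,r2,np.linalg.norm(k2-r2))
d=(k-r)[:2]; print('yaw',np.arctan2(d[1],d[0]))
# housing corners, top
for n,cc,o,f,pts in (('top',c,(230,130),5,[(82,145),(217,128),(248,345),(108,362)]),):
    P=np.array([ray(cc,o[0]+u/f-.4,o[1]+v/f-.4,.06) for u,v in pts]);print(n,P.mean(0),[np.linalg.norm(P[i]-P[i-1]) for i in range(4)])
pts=[(325,38),(492,85),(452,160),(280,110)]
P=np.array([ray(s,170+u/4-.4,190+v/4-.4,.06) for u,v in pts]);print('scene',P.round(4),P.mean(0),[np.linalg.norm(P[i]-P[i-1]) for i in range(4)])
# pump box scene corners z=.034
pts=[(117,340),(262,378),(213,480),(62,437)]
P=np.array([ray(s,170+u/4-.4,190+v/4-.4,.034) for u,v in pts]);print('pump scene',P.round(4),P.mean(0),[np.linalg.norm(P[i]-P[i-1]) for i in range(4)])
st=manip.state();from scipy.spatial.transform import Rotation as R
q=st['tool_rot'];print(R.from_quat(np.r_[q[1:],q[0]]).as_matrix().round(4))
E
```

```text
key top [0.60071711 0.00699857 0.068     ] round [0.5457242  0.00067061 0.068     ] 0.05535579264308707
scene [0.60080279 0.00495782 0.068     ] [ 0.54618799 -0.00098332  0.068     ] 0.054936996437997064
yaw 0.11456470092941541
top [0.57442372 0.0038586  0.06      ] [np.float64(0.10738632250514558), np.float64(0.06659320623331459), np.float64(0.10754047117602), np.float64(0.06800546574690076)]
scene [[ 0.5211  0.025   0.06  ]
 [ 0.6241  0.0415  0.06  ]
 [ 0.6324 -0.0216  0.06  ]
 [ 0.5307 -0.0387  0.06  ]] [0.57709167 0.00155502 0.06      ] [np.float64(0.06436735584071371), np.float64(0.10430765080517704), np.float64(0.06362181954613938), np.float64(0.10309472296231129)]
pump scene [[ 0.5345 -0.1997  0.034 ]
 [ 0.6113 -0.1803  0.034 ]
 [ 0.6234 -0.2411  0.034 ]
 [ 0.5467 -0.2599  0.034 ]] [ 0.57897224 -0.22025662  0.034     ] [np.float64(0.06141830700245036), np.float64(0.07915801259410248), np.float64(0.0619340280554659), np.float64(0.07904156446738406)]
[[ 9.086e-01  4.176e-01 -5.000e-04]
 [ 4.176e-01 -9.086e-01  1.600e-03]
 [ 2.000e-04 -1.600e-03 -1.000e+00]]
```

Request:
step_arm --pt "0.04 -0.019 0 0 0 0.02 1" --pt "0.08 -0.038 0 0 0 0.04 1" --pt "0.12 -0.056 0 0 0 0.06 1" --pt "0.16 -0.075 0 0 0 0.085 1" --pt "0.2 -0.094 0 0 0 0.11 1" --pt "0.24 -0.113 0 0 0 0.13 1" --pt "0.28 -0.132 0 0 0 0.15 1" --pt "0.32 -0.15 0 0 0 0.17 1" --pt "0.36 -0.168 0 0 0 0.19 1" --pt "0.39 -0.18 0.01 0 0 0.21 1" --pt "0.41 -0.188 0.04 0 0 0.215 1" --pt "0.41 -0.188 0.08 0 0 0.215 1" --pt "0.41 -0.188 0.11 0 0 0.215 1" --pt "0.41 -0.188 0.11 0 0 0.215 1" --pt "0.41 -0.188 0.11 0 0 0.215 1"

```text
time: 1.65
tool_pos: [0.5547, -0.2258, 0.0921]
tool_rot: [-0.0, 0.994, 0.108, -0.0]
contact_force: [0.5, 0.8, 0.7]
gripper_width: -0.003
```

```bash
python3 - <<'E'
from plant import manip
import cv2
from scipy.spatial.transform import Rotation as R
import numpy as np
for n in ('wrist','scene'): cv2.imwrite(f'pics/{n}1.png',manip.grab_frame(n)[:,:,::-1])
st=manip.state();q=st['tool_rot'];print(st['time'],st['tool_pos'],st['contact_force'],R.from_quat(np.r_[q[1:],q[0]]).as_matrix().round(4))
E
```

```text
1.75 [ 0.55637947 -0.22681343  0.09478949] [ 0.630967    0.09418759 -0.14321622] [[ 0.9769  0.2138  0.0034]
 [ 0.2139 -0.9769 -0.0019]
 [ 0.0029  0.0026 -1.    ]]
```

View pics/wrist1.png

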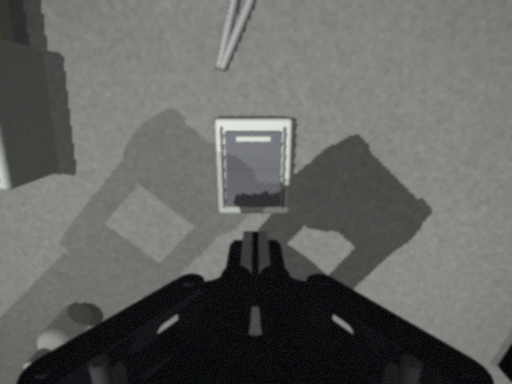

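View pics/scene1.png

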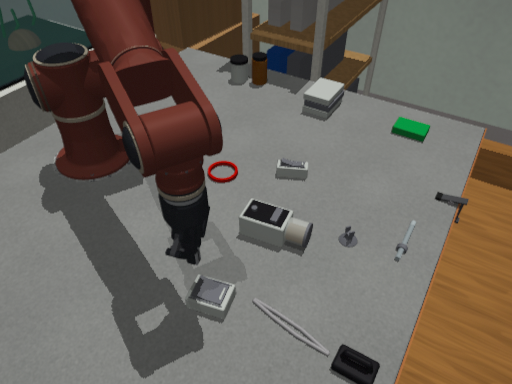

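```bash
python3 - <<'E'
from plant import manip
from h import *
c=manip.get_calibration('wrist');s=manip.get_calibration('scene')
print(manip.state()['tool_pos'])
P=np.array([ray(c,u,v,.034) for u,v in [(216,118),(292,118),(289,213),(219,213)]]);print(P.round(4),P.mean(0))
for X in ([.5555,-.226,.087],[.5555,-.226,.038]): print(proj(s,X),proj(c,X))
im=cv2.imread('pics/scene1.png');cv2.imwrite('pics/s1c.png',cv2.resize(im[210:330,150:260],None,fx=5,fy=5,interpolation=cv2.INTER_CUBIC))
E
```

```text
[ 0.55637947 -0.22681343  0.09478949]
[[ 0.6134 -0.1817  0.034 ]
 [ 0.6267 -0.2424  0.034 ]
 [ 0.5449 -0.2611  0.034 ]
 [ 0.5313 -0.1987  0.034 ]] [ 0.57908474 -0.22097484  0.034     ]
[196.58940377 272.29278595] [253.78728238 218.50855673]
[199.05119977 287.1442528 ] [253.88257638 195.9400647 ]
```

View pics/s1c.png

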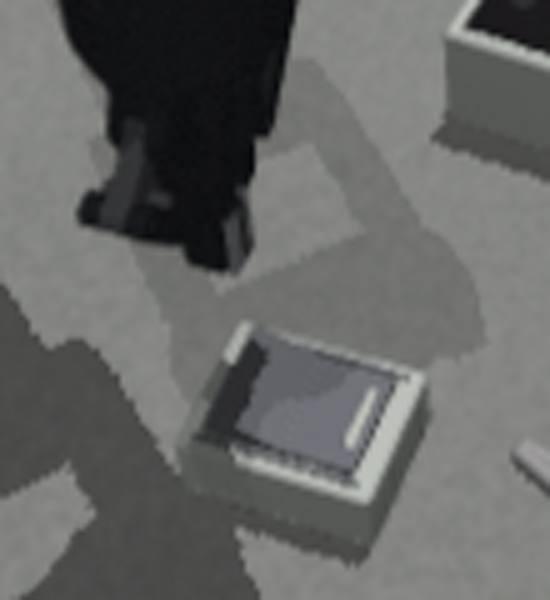

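```bash
python3 - <<'E'
from plant import manip
from h import *
c=manip.get_calibration('wrist');print(-c['R'].T@c['t'])
for n,(a,b,x,y) in (('scene',(200,320,140,260)),('top',(120,260,280,420))):
    im=manip.grab_frame(n)[:,:,::-1]
    k=im[a:b,x:y].astype(float); k=255*(k/255)**.45
    cv2.imwrite(f'pics/{n}2.png',cv2.resize(k.astype(np.uint8),(600,600*(b-a)//(y-x)),interpolation=cv2.INTER_CUBIC))
st=manip.state();print(st['time'],st['tool_pos'],st['gripper_width'])
E
```

```text
[ 0.63285808 -0.20948951  0.26693716]
1.85 [ 0.5565047  -0.22693397  0.09506585] -0.006240963896404469
```

View pics/scene2.png

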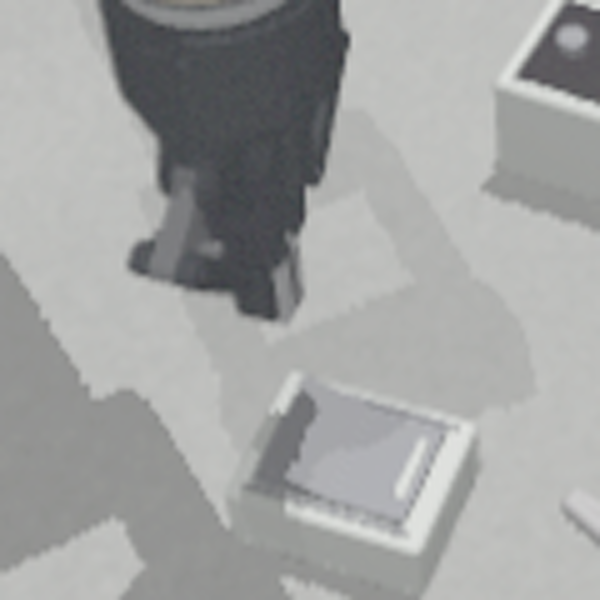

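View pics/top2.png

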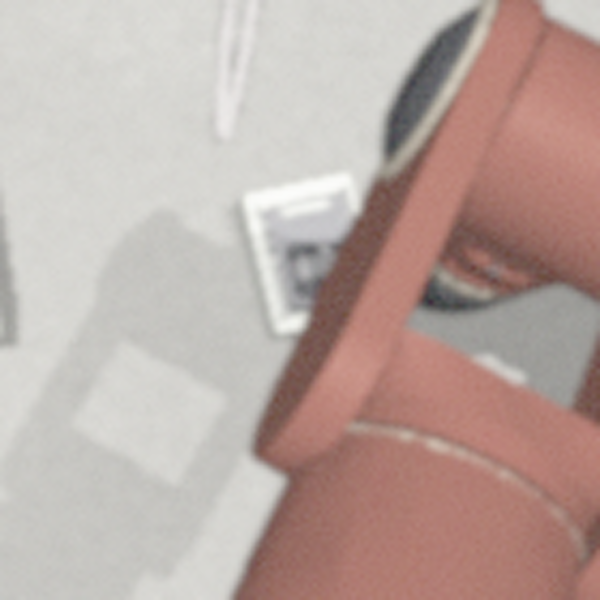

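```bash
python3 - <<'E'
from plant import manip
from h import *
im=manip.grab_frame('wrist')[:,:,::-1]
c=manip.get_calibration('wrist');s=manip.get_calibration('scene')
k=255*(im[180:300,190:320]/255.)**.4
cv2.imwrite('pics/w3.png',cv2.resize(k.astype(np.uint8),None,fx=5,fy=5,interpolation=cv2.INTER_CUBIC))
T=manip.state()['tool_pos'];ex=np.array([.977,.214,0])
for dz in (-.008,0,.011,.02):
  for dx in (-.011,.011):
    X=T+ex*dx+[0,0,dz]; print(dz,dx,proj(s,X),proj(s,X)*5-[700,1000],proj(c,X),proj(c,X)*5-[950,900])
E
```

```text
-0.008 -0.011 [191.46938922 271.30774085] [257.34694609 356.53870424] [255.16686986 231.5465415 ] [325.83434929 257.73270751]
-0.008 0.011 [201.94670375 274.37080543] [309.73351877 371.85402715] [255.16887458 202.95012953] [325.84437291 114.75064763]
0 -0.011 [191.01289024 268.76213363] [255.06445118 343.81066813] [255.20268608 236.72840994] [326.01343038 283.64204968]
0 0.011 [201.56060921 271.82944828] [307.80304604 359.14724141] [255.20609029 207.14321389] [326.03045143 135.71606944]
0.011 -0.011 [190.37471677 265.20344226] [251.87358384 326.01721131] [255.25685496 244.5655316 ] [326.28427482 322.82765801]
0.011 0.011 [201.02079863 268.27629924] [305.10399317 341.38149618] [255.2625751  213.50734358] [326.31287549 167.53671788]
0.02 -0.011 [189.84331849 262.24016886] [249.21659246 311.20084431] [255.30606892 251.68577713] [326.53034462 358.42888567]
0.02 0.011 [200.57125182 265.31728567] [302.85625912 326.58642833] [255.31410233 219.31290392] [326.57051164 196.56451958]
```

View pics/w3.png

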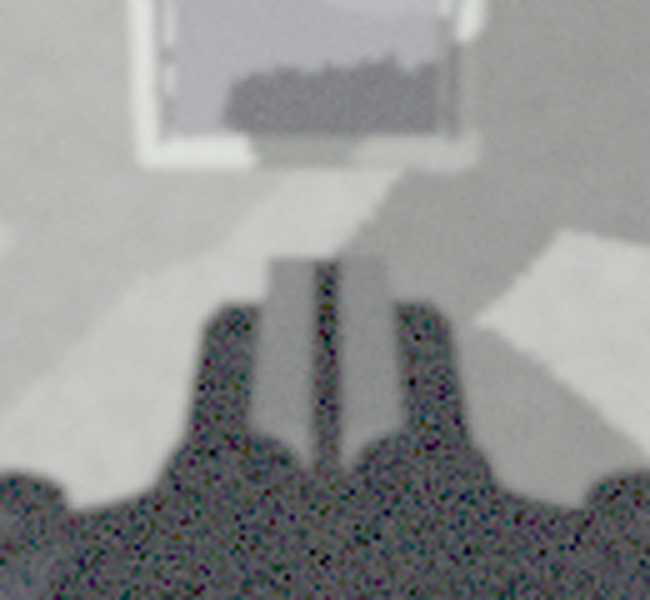

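```bash
python3 - <<'E'
from plant import manip
from h import *
c=manip.get_calibration('wrist');s=manip.get_calibration('scene')
def P(c):
    f=192/np.tan(np.radians(c['fov_y']/2));return np.array([[f,0,c['cx']],[0,f,c['cy']],[0,0,1]])@np.c_[c['R'],c['t']]
for a in ((196.6,261.4),(194.5,263),(198,260)):
    X=cv2.triangulatePoints(P(c),P(s),np.array([255.,231.3]),np.array(a));X=X[:3,0]/X[3];print(a,X,proj(c,X),proj(s,X))
T=manip.state()['tool_pos'];print(T)
E
```

```text
(196.6, 261.4) [ 0.56052395 -0.22542252  0.12227313] [254.67802757 235.00334859] [197.0362902  261.70839773]
(194.5, 263) [ 0.55591262 -0.22637522  0.11502275] [254.57334429 236.4759532 ] [195.1378346  263.44784965]
(198, 260) [ 0.70550544 -0.37454732  0.66088435] [127.78032697 128.18884319] [148.39892196 -29.16256848]
[ 0.55628576 -0.2267559   0.09471452]
```

The fingertips look about 25 mm higher than stated in both views. I'll lower in small steps and check against the pictures and force.

Request:
step_arm --pt "0 0 0.01 0 0 0 1" --pt "0 0 0.02 0 0 0 1" --pt "0 0 0.03 0 0 0 1" --pt "0 0 0.03 0 0 0 1"

```text
time: 2.3
tool_pos: [0.5532, -0.2249, 0.0592]
tool_rot: [-0.001, 0.994, 0.108, -0.002]
contact_force: [-0.8, 0.1, -0.5]
gripper_width: -0.001
```

```bash
cat > look.py <<'E'
from plant import manip
from h import *
import sys
tag=sys.argv[1]
for n,(a,b,x,y) in (('scene',(190,330,140,330)),('wrist',(60,310,120,400))):
    im=manip.grab_frame(n)[:,:,::-1]
    k=255*(im[a:b,x:y]/255.)**.45
    f=4 if n=='scene' else 2.6
    cv2.imwrite(f'pics/{n}_{tag}.png',cv2.resize(k.astype(np.uint8),None,fx=f,fy=f,interpolation=cv2.INTER_CUBIC))
st=manip.state();print(st['time'],st['tool_pos'],st['contact_force'],st['gripper_width'])
E
python3 look.py a
```

```text
2.4 [ 0.55447887 -0.22553998  0.06121524] [-0.06960583  0.17997371  0.11087466] -0.0011607987306083583
```

View pics/scene_a.png

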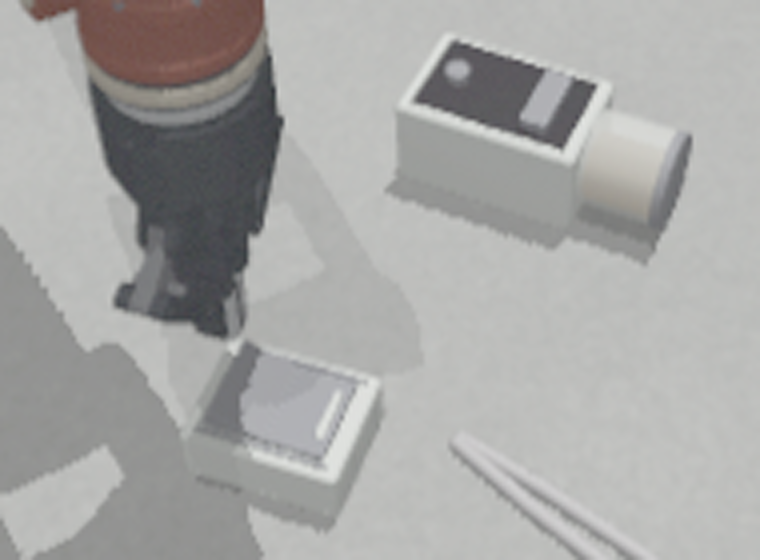

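View pics/wrist_a.png

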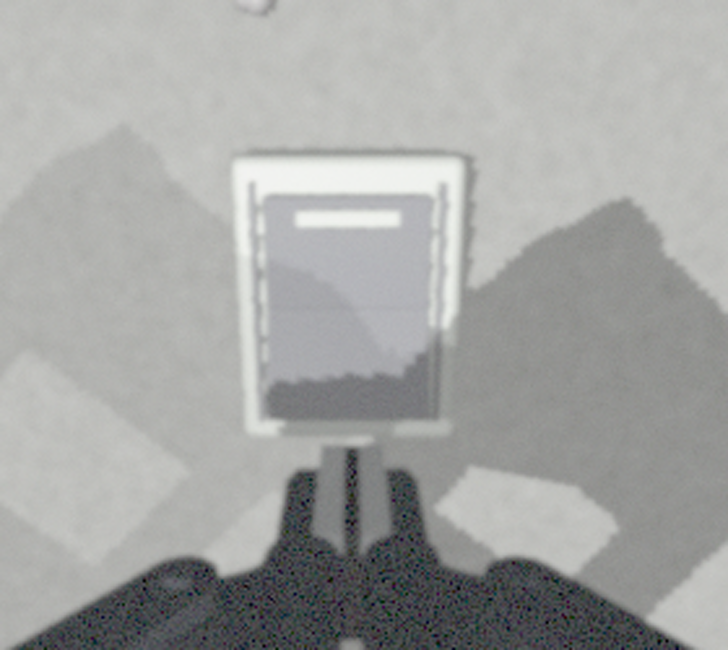

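```bash
python3 - <<'E'
from plant import manip
from h import *
c=manip.get_calibration('wrist');s=manip.get_calibration('scene')
print(manip.state()['tool_pos'], 'cam',-c['R'].T@c['t'])
w=(120+352/2.6-.4,60+446/2.6-.4)
for z in (.045,.053,.06,.07,.08,.09,.1):
    print(z,'wristfront',ray(c,*w,z)[:2].round(4),'scene front mid',ray(s,140+230/4-.4,190+329/4-.4,z)[:2].round(4),'scene botleft',ray(s,140+200/4-.4,190+330/4-.4,z)[:2].round(4))
E
```

```text
[ 0.55447887 -0.22553998  0.06121524] cam [ 0.63178687 -0.20864597  0.23302031]
0.045 wristfront [ 0.5399 -0.2285] scene front mid [ 0.5331 -0.202 ] scene botleft [ 0.5204 -0.2104]
0.053 wristfront [ 0.5439 -0.2277] scene front mid [ 0.5374 -0.2063] scene botleft [ 0.5249 -0.2147]
0.06 wristfront [ 0.5473 -0.2269] scene front mid [ 0.5412 -0.2101] scene botleft [ 0.5288 -0.2184]
0.07 wristfront [ 0.5522 -0.2259] scene front mid [ 0.5466 -0.2155] scene botleft [ 0.5343 -0.2236]
0.08 wristfront [ 0.557  -0.2248] scene front mid [ 0.5519 -0.2209] scene botleft [ 0.5399 -0.2289]
0.09 wristfront [ 0.5619 -0.2238] scene front mid [ 0.5573 -0.2263] scene botleft [ 0.5455 -0.2342]
0.1 wristfront [ 0.5668 -0.2227] scene front mid [ 0.5627 -0.2317] scene botleft [ 0.551  -0.2395]
```

Request:
step_arm --pt "0.004 0 0.002 0 0 0 1" --pt "0.004 0 0.004 0 0 0 1" --pt "0.004 0 0.006 0 0 0 1" --pt "0.004 0 0.006 0 0 0 1" --pt "0.004 0 0.006 0 0 0 1"

```text
time: 2.9
tool_pos: [0.5589, -0.225, 0.0562]
tool_rot: [-0.0, 0.994, 0.108, -0.0]
contact_force: [0.4, 0.2, -0.3]
gripper_width: -0.002
```

Request:
step_arm --pt "0 0 0.002 0 0 0 1" --pt "0 0 0.004 0 0 0 1" --pt "0 0 0.004 0 0 0 1" --pt "0 0 0.004 0 0 0 1"

```text
time: 3.3
tool_pos: [0.5588, -0.225, 0.0521]
tool_rot: [-0.0, 0.994, 0.108, -0.0]
contact_force: [-0.5, 0.7, -0.2]
gripper_width: 0.001
```

```bash
python3 look.py b
```

```text
3.4 [ 0.558936   -0.22499923  0.0522191 ] [ 0.55023778 -0.43378766  0.20526159] -0.0003951410857489936
```

View pics/scene_b.png

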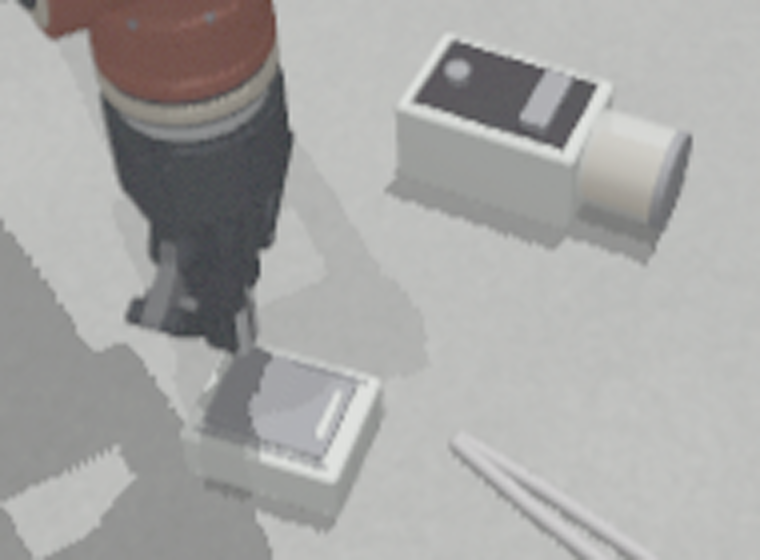

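View pics/wrist_b.png

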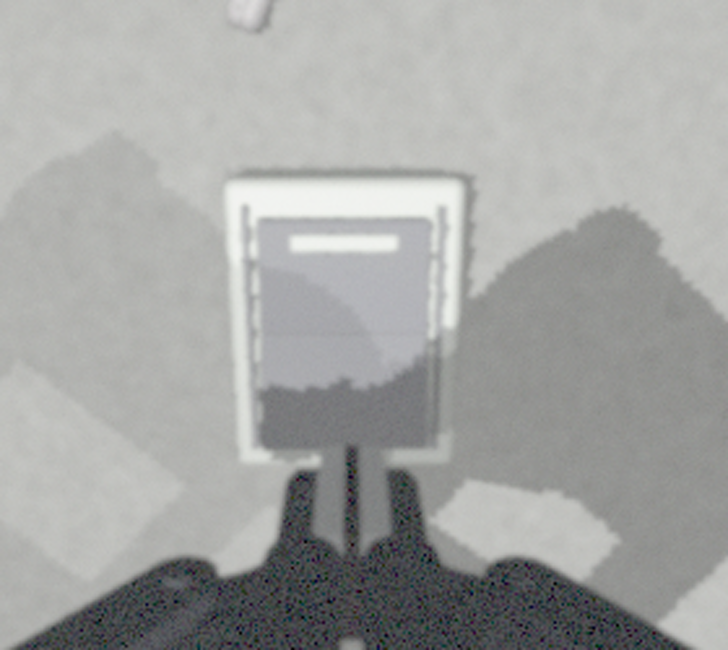

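No contact at the nominal height, so the image evidence holds: the tips are about 24 mm higher than stated. Continuing down.

Request:
step_arm --pt "0 0 0.004 0 0 0 1" --pt "0 0 0.008 0 0 0 1" --pt "0 0 0.012 0 0 0 1" --pt "0 0 0.014 0 0 0 1" --pt "0 0 0.016 0 0 0 1" --pt "0 0 0.016 0 0 0 1" --pt "0 0 0.016 0 0 0 1"

```text
time: 4.1
tool_pos: [0.559, -0.225, 0.0362]
tool_rot: [0.0, 0.994, 0.108, 0.0]
contact_force: [-0.2, -0.1, -0.4]
gripper_width: -0.001
```

```bash
python3 look.py c
```

```text
4.2 [ 0.55909153 -0.22505386  0.03642339] [-0.6686499  -0.09553887  0.37077167] 0.0005962200599789841
```

View pics/scene_c.png

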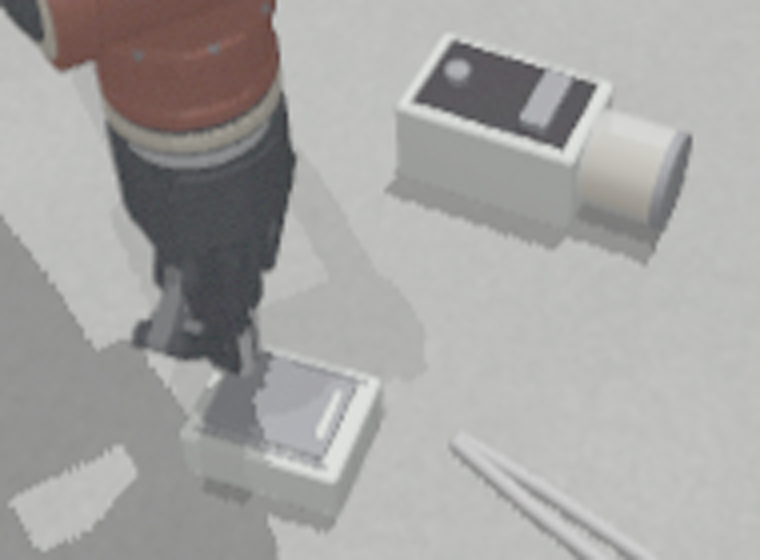

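View pics/wrist_c.png

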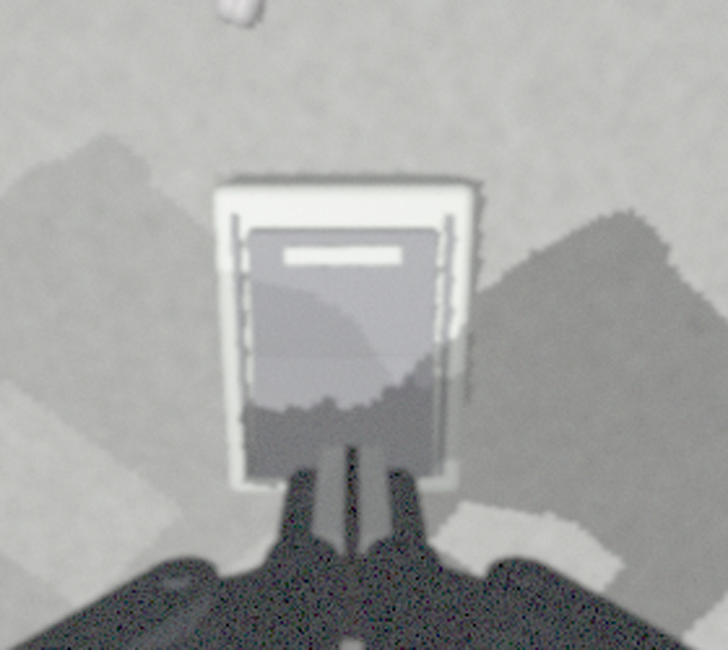

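Request:
step_arm --pt "0 0 0.002 0 0 0 1" --pt "0 0 0.004 0 0 0 1" --pt "0 0 0.006 0 0 0 1" --pt "0 0 0.008 0 0 0 1" --pt "0 0 0.008 0 0 0 1"

```text
time: 4.7
tool_pos: [0.5586, -0.2248, 0.0276]
tool_rot: [-0.0, 0.994, 0.108, -0.0]
contact_force: [0.2, -0.6, -0.1]
gripper_width: 0.003
```

Request:
step_arm --pt "0 0 0.001 0 0 0 1" --pt "0 0 0.002 0 0 0 1" --pt "0 0 0.003 0 0 0 1" --pt "0 0 0.003 0 0 0 1"

```text
time: 5.1
tool_pos: [0.5588, -0.2249, 0.025]
tool_rot: [-0.0, 0.994, 0.108, -0.0]
contact_force: [0.2, -0.1, 0.5]
gripper_width: -0.001
```

Request:
step_arm --pt "0 0 0.001 0 0 0 1" --pt "0 0 0.002 0 0 0 1" --pt "0 0 0.003 0 0 0 1" --pt "0 0 0.003 0 0 0 1"

```text
time: 5.5
tool_pos: [0.5588, -0.2249, 0.022]
tool_rot: [-0.0, 0.994, 0.108, -0.0]
contact_force: [-0.8, -0.1, -0.0]
gripper_width: -0.0
```

```bash
python3 look.py d
```

```text
5.6 [ 0.5589227  -0.22497237  0.0221695 ] [ 0.01298789  0.14086053 -0.22660967] 0.0005482495476642878
```

View pics/scene_d.png

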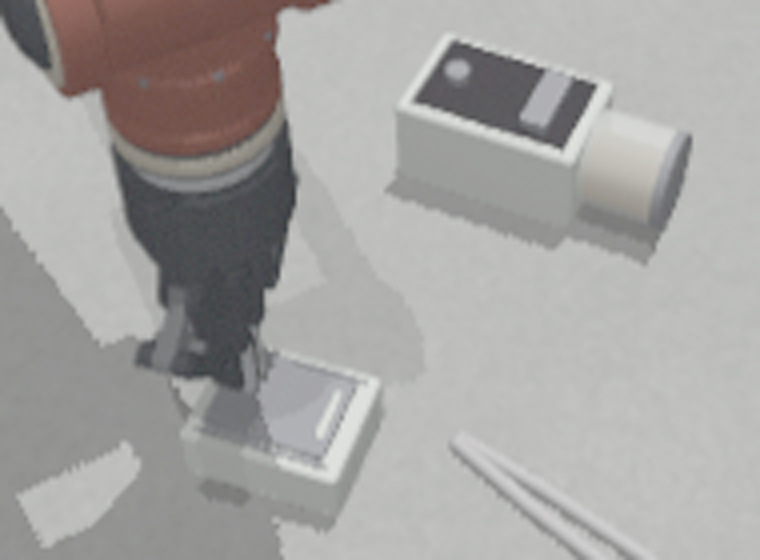

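View pics/wrist_d.png

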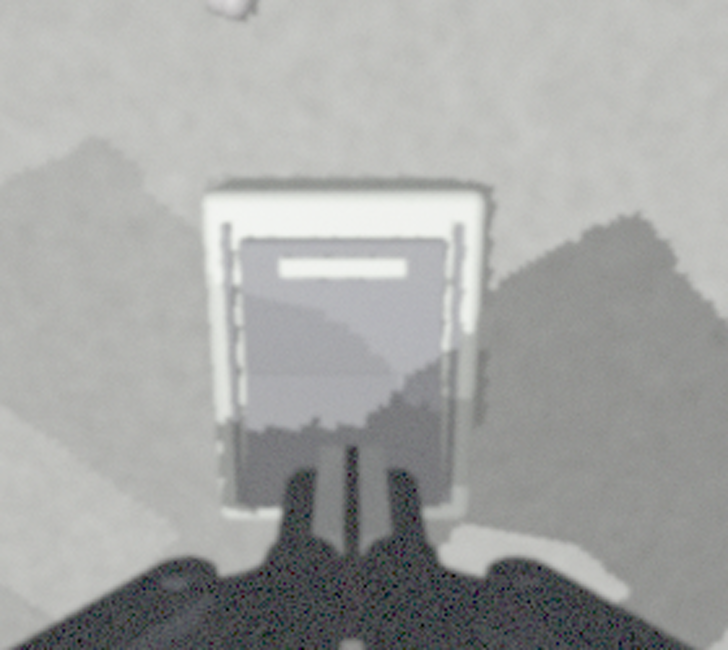

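Request:
step_arm --pt "0 0 0.001 0 0 0 1" --pt "0 0 0.002 0 0 0 1" --pt "0 0 0.003 0 0 0 1" --pt "0 0 0.003 0 0 0 1"

```text
time: 6.0
tool_pos: [0.5588, -0.2249, 0.0189]
tool_rot: [-0.0, 0.994, 0.108, -0.0]
contact_force: [-0.2, 0.3, -0.2]
gripper_width: -0.0
```

Request:
step_arm --pt "0 0 0.001 0 0 0 1" --pt "0 0 0.002 0 0 0 1" --pt "0 0 0.003 0 0 0 1" --pt "0 0 0.003 0 0 0 1"

```text
time: 6.4
tool_pos: [0.559, -0.2252, 0.0163]
tool_rot: [0.0, 0.994, 0.108, 0.0]
contact_force: [0.5, -0.3, 1.3]
gripper_width: 0.002
```

```bash
python3 look.py e
```

```text
6.5 [ 0.55900352 -0.22509044  0.01624284] [ 0.29908293 -0.06382745  1.34406453] 0.0034423572223078584
```

View pics/scene_e.png

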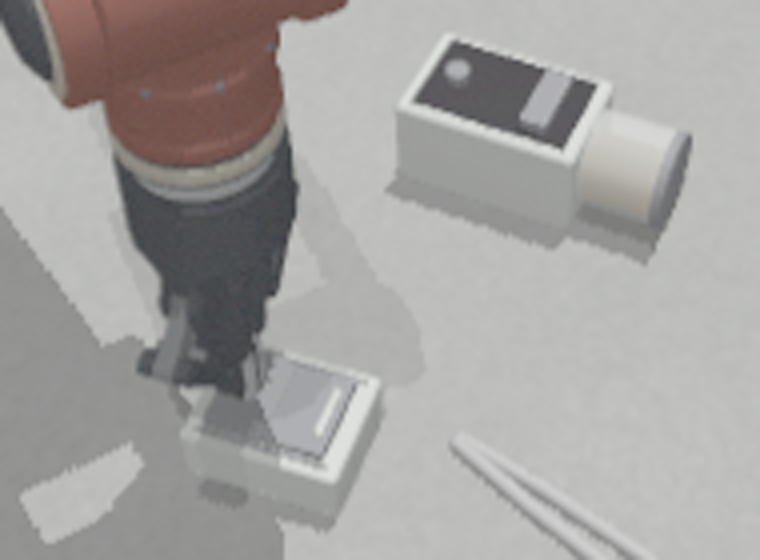

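View pics/wrist_e.png

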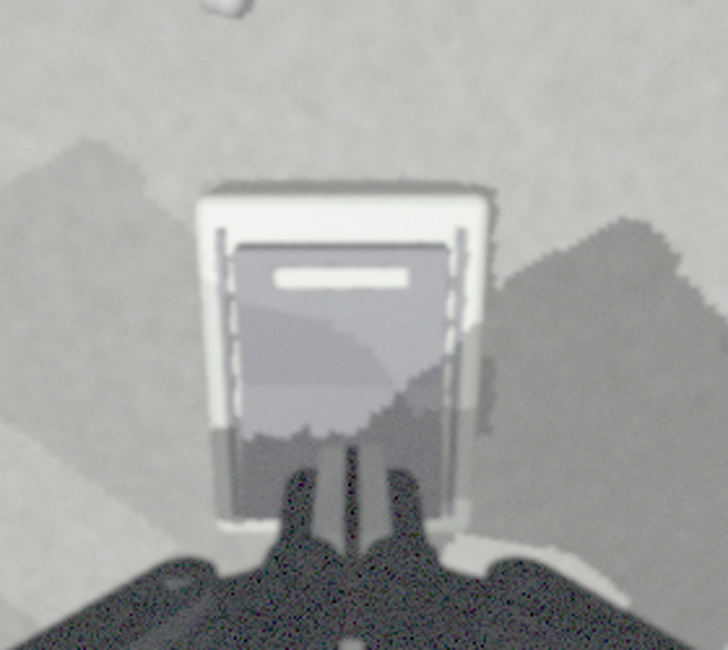

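Contact at TCP z ≈ 0.016, 1.3 N. Pushing on through to the stop.

Request:
step_arm --pt "0 0 0.001 0 0 0 1" --pt "0 0 0.002 0 0 0 1" --pt "0 0 0.003 0 0 0 1" --pt "0 0 0.004 0 0 0 1" --pt "0 0 0.004 0 0 0 1"

```text
time: 7.0
tool_pos: [0.5588, -0.225, 0.0119]
tool_rot: [-0.0, 0.994, 0.108, -0.0]
contact_force: [0.4, -0.9, 0.9]
gripper_width: -0.006
```

Request:
step_arm --pt "0 0 0.001 0 0 0 1" --pt "0 0 0.002 0 0 0 1" --pt "0 0 0.003 0 0 0 1" --pt "0 0 0.003 0 0 0 1"

```text
time: 7.4
tool_pos: [0.559, -0.2249, 0.009]
tool_rot: [-0.0, 0.994, 0.108, 0.0]
contact_force: [-0.4, 0.7, 0.5]
gripper_width: 0.001
```

Request:
step_arm --pt "0 0 0.001 0 0 0 1" --pt "0 0 0.001 0 0 0 1" --pt "0 0 0.001 0 0 0 1"

```text
time: 7.7
tool_pos: [0.559, -0.2249, 0.0089]
tool_rot: [-0.0, 0.994, 0.108, -0.0]
contact_force: [-2.9, 0.5, 5.6]
gripper_width: -0.003
```

```bash
python3 look.py f
```

```text
7.8 [ 0.55902436 -0.22491814  0.0089428 ] [-2.99509885  0.85650392  6.17703786] 0.004216222129551326
```

View pics/scene_f.png

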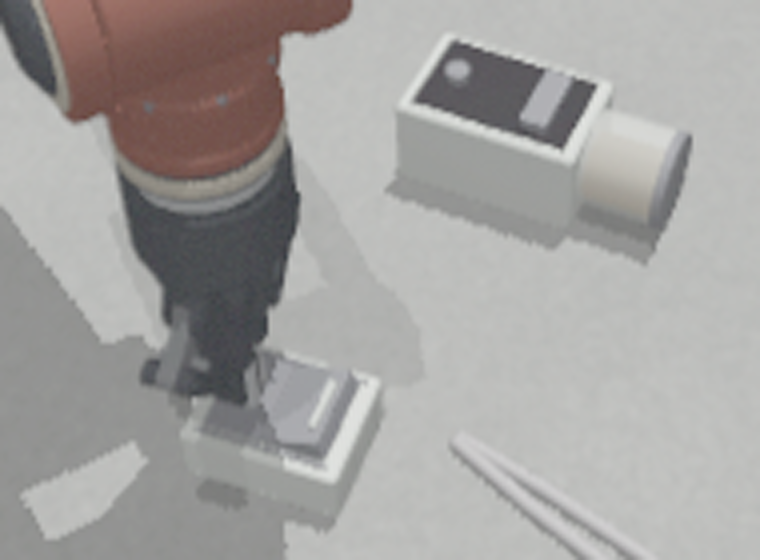

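View pics/wrist_f.png

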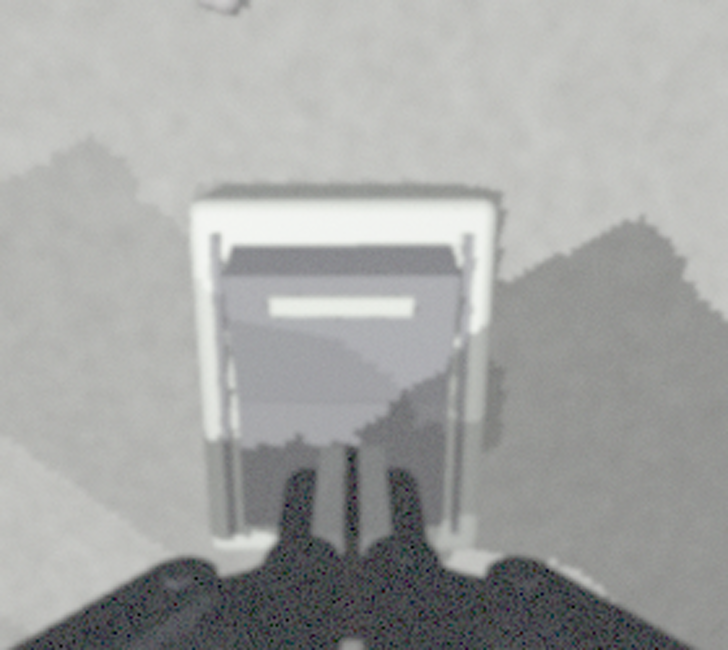

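Request:
step_arm --pt "0 0 0.001 0 0 0 1" --pt "0 0 0.001 0 0 0 1" --pt "0 0 0.001 0 0 0 1"

```text
time: 8.1
tool_pos: [0.559, -0.2249, 0.0088]
tool_rot: [-0.0, 0.994, 0.108, -0.0]
contact_force: [-5.1, 1.4, 9.5]
gripper_width: 0.001
```

```bash
python3 - <<'E'
from plant import manip
from h import *
c=manip.get_calibration('wrist');st=manip.state();print(st['tool_pos'])
for r in (444,448):
    X=ray(c,120+352/2.6-.4,60+r/2.6-.4,.038); print(X, (X-st['tool_pos'])@[.977,.2145,0])
    print((ray(c,120+315/2.6,60+r/2.6,.038)-ray(c,120+388/2.6,60+r/2.6,.038)))
E
```

```text
[ 0.55899664 -0.22492844  0.00879202]
[ 0.56708101 -0.22301297  0.038     ] 0.00830929992877149
[-0.00344682  0.01567925  0.        ]
[ 0.56613053 -0.22322153  0.038     ] 0.007335943375047318
[-0.00345357  0.01570942  0.        ]
```

Request:
step_arm --pt "0 0 -0.02 0 0 0 1" --pt "0 0 -0.06 0 0 0 1" --pt "0 0 -0.1 0 0 0 1" --pt "0 0 -0.11 0 0 0 1" --pt "0.018 -0.043 -0.11 0 0 0.02 1" --pt "0.036 -0.086 -0.11 0 0 0.04 1" --pt "0.054 -0.13 -0.11 0 0 0.06 1" --pt "0.074 -0.173 -0.11 0 0 0.08 1" --pt "0.086 -0.2 -0.11 0 0 0.1 1" --pt "0.092 -0.2165 -0.11 0 0 0.104 1" --pt "0.092 -0.2165 -0.1 0 0 0.104 1" --pt "0.092 -0.2165 -0.08 0 0 0.104 1" --pt "0.092 -0.2165 -0.06 0 0 0.104 1" --pt "0.092 -0.2165 -0.055 0 0 0.104 1" --pt "0.092 -0.2165 -0.055 0 0 0.104 1" --pt "0.092 -0.2165 -0.055 0 0 0.104 1"

```text
time: 9.7
tool_pos: [0.6028, 0.0056, 0.0626]
tool_rot: [0.0, 0.998, 0.056, 0.0]
contact_force: [1.0, 0.2, -0.7]
gripper_width: 0.004
```

```bash
python3 look.py g
```

```text
9.8 [0.60337742 0.00579472 0.06352294] [-0.13173546  0.32994975 -0.08067297] 0.002389843654498012
```

View pics/scene_g.png

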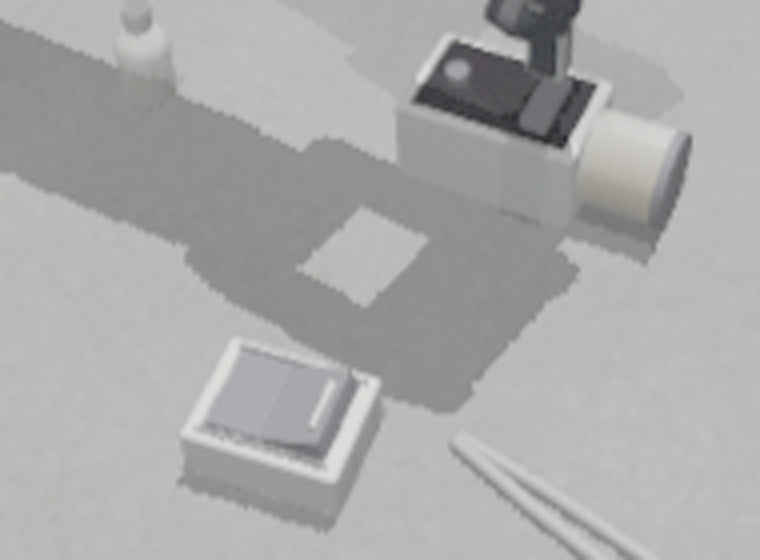

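View pics/wrist_g.png

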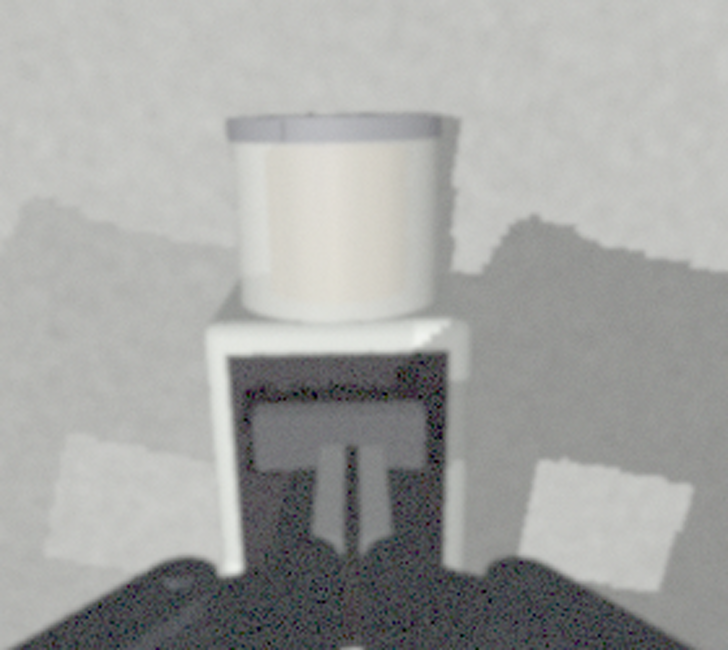

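```bash
python3 - <<'E'
from plant import manip
from h import *
c=manip.get_calibration('wrist');st=manip.state();T=st['tool_pos'];print(T)
X=ray(c,120+339/2.6-.4,60+437/2.6-.4,.068); print(X,X-T)
for p in ((253,403),(424,403),(253,471),(424,471)): print(ray(c,120+p[0]/2.6-.4,60+p[1]/2.6-.4,.068))
E
```

```text
[0.60337742 0.00579472 0.06352294]
[0.60104434 0.00896248 0.068     ] [-0.00233308  0.00316776  0.00447706]
[0.60802882 0.03157722 0.068     ]
[ 0.61283551 -0.01140232  0.068     ]
[0.58883733 0.03025493 0.068     ]
[ 0.59380215 -0.01413313  0.068     ]
```

Request:
step_arm --pt "0 -0.002 0.004 0 0 0 1" --pt "0 -0.002 0.008 0 0 0 1" --pt "0 -0.002 0.012 0 0 0 1" --pt "0 -0.002 0.016 0 0 0 1" --pt "0 -0.002 0.018 0 0 0 1" --pt "0 -0.002 0.018 0 0 0 1" --pt "0 -0.002 0.018 0 0 0 1"

```text
time: 10.5
tool_pos: [0.6022, 0.0082, 0.0441]
tool_rot: [0.0, 0.998, 0.056, -0.0]
contact_force: [-0.5, 0.7, -0.3]
gripper_width: 0.006
```

Request:
step_arm --pt "0 0 0.001 0 0 0 1" --pt "0 0 0.002 0 0 0 1" --pt "0 0 0.003 0 0 0 1" --pt "0 0 0.004 0 0 0 1" --pt "0 0 0.004 0 0 0 1"

```text
time: 11.0
tool_pos: [0.6021, 0.0082, 0.04]
tool_rot: [-0.0, 0.998, 0.056, -0.0]
contact_force: [-0.6, -0.1, -0.6]
gripper_width: 0.002
```

Request:
step_arm --pt "0 0 0.001 0 0 0 1" --pt "0 0 0.002 0 0 0 1" --pt "0 0 0.003 0 0 0 1" --pt "0 0 0.003 0 0 0 1"

```text
time: 11.4
tool_pos: [0.6023, 0.0082, 0.0373]
tool_rot: [0.0, 0.998, 0.056, 0.0]
contact_force: [-0.6, 0.7, 0.9]
gripper_width: 0.001
```

Contact near TCP z ≈ 0.038, as expected. Pressing on to the bottom.

Request:
step_arm --pt "0 0 0.001 0 0 0 1" --pt "0 0 0.002 0 0 0 1" --pt "0 0 0.003 0 0 0 1" --pt "0 0 0.003 0 0 0 1"

```text
time: 11.8
tool_pos: [0.6024, 0.0082, 0.0344]
tool_rot: [0.0, 0.998, 0.056, 0.0]
contact_force: [-0.4, 0.4, 3.6]
gripper_width: 0.004
```

Request:
step_arm --pt "0 0 0.001 0 0 0 1" --pt "0 0 0.002 0 0 0 1" --pt "0 0 0.003 0 0 0 1" --pt "0 0 0.003 0 0 0 1"

```text
time: 12.2
tool_pos: [0.6024, 0.0082, 0.0328]
tool_rot: [0.0, 0.998, 0.056, -0.0]
contact_force: [-5.2, 0.7, 11.3]
gripper_width: -0.0
```

```bash
python3 look.py h
```

```text
12.3 [0.60242059 0.00819638 0.03278578] [-4.56887866  0.5095768  11.0752002 ] 0.000488871690300883
```

View pics/wrist_h.png

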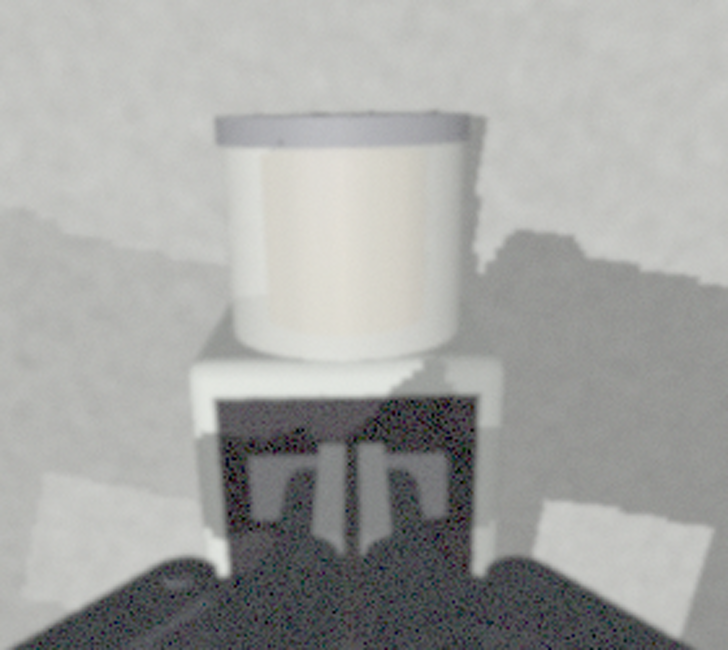

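Request:
step_arm --pt "0 0 -0.004 0 0 0 1" --pt "0 0 -0.01 0 0 0 1" --pt "0 0 -0.04 0 0 0 1" --pt "0 0 -0.08 0 0 0 1" --pt "0 0 -0.09 0 0 0 1" --pt "-0.004 0.044 -0.09 0 0 -0.02 1" --pt "-0.009 0.088 -0.09 0 0 -0.04 1" --pt "-0.013 0.132 -0.09 0 0 -0.06 1" --pt "-0.018 0.176 -0.09 0 0 -0.08 1" --pt "-0.021 0.21 -0.09 0 0 -0.1 1" --pt "-0.022 0.222 -0.08 0 0 -0.104 1" --pt "-0.022 0.222 -0.05 0 0 -0.104 1" --pt "-0.022 0.222 -0.02 0 0 -0.104 1" --pt "-0.022 0.222 -0.01 0 0 -0.104 1" --pt "-0.022 0.222 -0.01 0 0 -0.104 1" --pt "-0.022 0.222 -0.01 0 0 -0.104 1"

```text
time: 13.9
tool_pos: [0.6056, -0.2145, 0.0418]
tool_rot: [0.0, 0.994, 0.108, 0.0]
contact_force: [-0.0, 0.6, -0.0]
gripper_width: -0.0
```

```bash
python3 look.py i
```

```text
14.0 [ 0.60656778 -0.21516785  0.04331356] [ 0.12996771 -0.70388843  0.11665661] -0.0009665207985132271
```

View pics/scene_i.png

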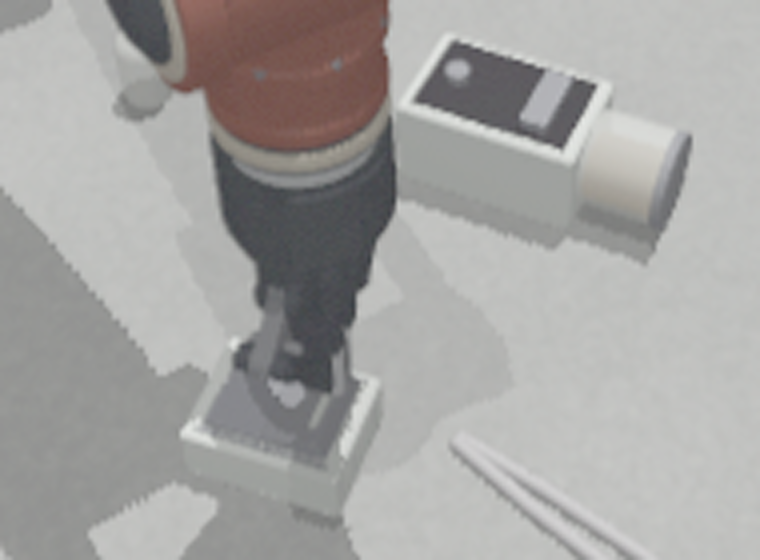

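View pics/wrist_i.png

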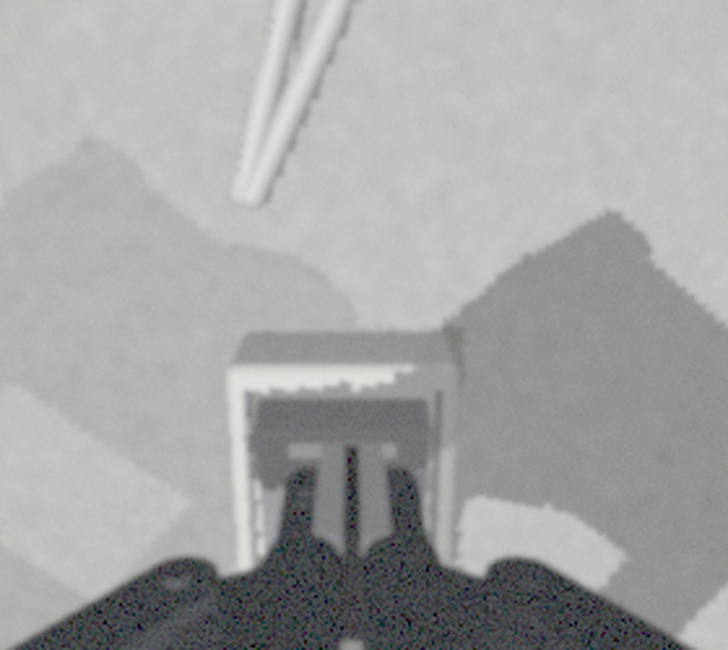

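Request:
step_arm --pt "-0.003 0 0.004 0 0 0 1" --pt "-0.003 0 0.01 0 0 0 1" --pt "-0.003 0 0.016 0 0 0 1" --pt "-0.003 0 0.02 0 0 0 1" --pt "-0.003 0 0.02 0 0 0 1" --pt "-0.003 0 0.02 0 0 0 1"

```text
time: 14.6
tool_pos: [0.602, -0.2155, 0.0209]
tool_rot: [-0.0, 0.994, 0.108, -0.0]
contact_force: [-0.7, -0.6, 0.1]
gripper_width: 0.004
```

Request:
step_arm --pt "0 0 0.001 0 0 0 1" --pt "0 0 0.002 0 0 0 1" --pt "0 0 0.003 0 0 0 1" --pt "0 0 0.004 0 0 0 1" --pt "0 0 0.005 0 0 0 1" --pt "0 0 0.006 0 0 0 1" --pt "0 0 0.006 0 0 0 1"

```text
time: 15.3
tool_pos: [0.6026, -0.2157, 0.0155]
tool_rot: [0.0, 0.994, 0.108, 0.0]
contact_force: [1.3, -0.2, 1.8]
gripper_width: 0.002
```

Request:
step_arm --pt "0 0 0.001 0 0 0 1" --pt "0 0 0.002 0 0 0 1" --pt "0 0 0.003 0 0 0 1" --pt "0 0 0.004 0 0 0 1" --pt "0 0 0.005 0 0 0 1" --pt "0 0 0.005 0 0 0 1"

```text
time: 15.9
tool_pos: [0.6018, -0.2155, 0.0098]
tool_rot: [-0.0, 0.994, 0.108, -0.0]
contact_force: [0.3, 0.7, 1.1]
gripper_width: 0.003
```

Request:
step_arm --pt "0 0 0.001 0 0 0 1" --pt "0 0 0.002 0 0 0 1" --pt "0 0 0.0025 0 0 0 1" --pt "0 0 0.003 0 0 0 1" --pt "0 0 0.003 0 0 0 1"

```text
time: 16.4
tool_pos: [0.602, -0.2155, 0.0087]
tool_rot: [-0.0, 0.994, 0.108, -0.001]
contact_force: [-4.1, 1.5, 9.9]
gripper_width: -0.004
```

Firm stop at the same height as before, with 10 N. Next I'll retract straight up and look.

Request:
step_arm --pt "0 0 -0.005 0 0 0 1" --pt "0 0 -0.03 0 0 0 1" --pt "0 0 -0.07 0 0 0 1" --pt "0 0 -0.11 0 0 0 1" --pt "0 0 -0.14 0 0 0 1" --pt "-0.04 0.03 -0.16 0 0 0 1" --pt "-0.08 0.06 -0.16 0 0 0 1" --pt "-0.11 0.1 -0.16 0 0 0 1" --pt "-0.11 0.14 -0.16 0 0 0 1" --pt "-0.11 0.17 -0.16 0 0 0 1" --pt "-0.11 0.17 -0.16 0 0 0 1" --pt "-0.11 0.17 -0.16 0 0 0 1"

```text
time: 17.6
tool_pos: [0.5304, -0.4051, 0.1661]
tool_rot: [-0.001, 0.994, 0.107, -0.001]
contact_force: [-0.4, -0.7, -0.7]
gripper_width: -0.0
```

```bash
python3 look.py j; python3 - <<'E'
from plant import manip
import cv2
cv2.imwrite('pics/top9.png',manip.grab_frame('top')[:,:,::-1])
E
```

```text
17.7 [ 0.53088576 -0.40394792  0.16654088] [-0.2112679   0.14969717 -0.2987719 ] 0.00481617722409737
```

View pics/scene_j.png

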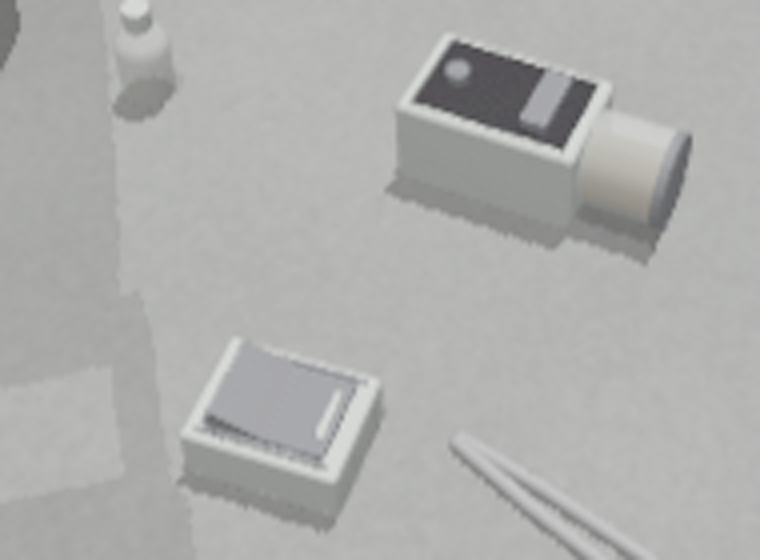

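View pics/top9.png

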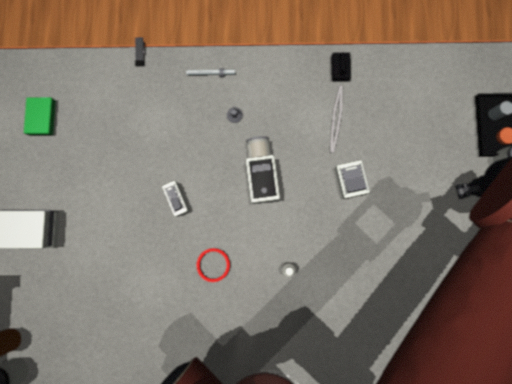

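The final pictures match the starting ones. The pump rocker at top view (353,179) is back on, its near half raised as at the start. The feeder is still at (263,178) with its bar key up, and the ring, bottle, tweezer, suction holder and lamp switch are where they were.

```bash
python3 -c "
from plant import manip
print(manip.job_done())"
```

```text
the job is handed in; nothing more can be done
None
```

I pushed the pump rocker off, pressed and released the feeder's bar key, then pushed the rocker back on. I handed the job in at about 18 s, with the arm clear of everything.

- **Rocker off:** it reached a firm stop with the tool at z ≈ 9 mm and about 10 N. The next picture showed the off half level.
- **Bar key:** it travelled about 6 mm to a hard stop at about 11 N, then came back up. The small round key was not touched.
- **Rocker on:** it stopped firmly at the same height with about 10 N. The final picture matches the start, with the on half level and the off half raised.
- **Everything else:** the top and scene pictures show nothing moved, including the lamp switch and the feeder.

**Disagreement:** the shut fingertips were about 29 mm behind the tool point, not 8 mm ahead of it as described. I saw this in the wrist and scene pictures, and touching the rocker and the key confirmed it. I used the measured value for all the pushes.

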